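# Draw the lacquered figure's drying tray up to the bench stop with the draw hook

### The job

The freshly lacquered figure stands on its drying tray under the wire rack. Take the draw hook from its wooden rest, drop its prong into the steel bow on the front of the tray, draw the tray towards you until it sits square, central and snug against both rubber bumpers of the bench stop (lean on it lightly for a moment to feel that it is home, but do not force it), then unhook without shifting the tray and lay the hook back in its rest. The lacquer is still tacky: keep the figure standing where it is on the tray, move the tray only with the hook, never with the gripper, and leave the other things on the bench alone.

Things in the scene. Friction and masses are not known exactly. Their poses are not given: they have to be found in the camera images.
- hook: Draw hook, 150 g. Dark wooden handle 100 mm long (x), 20 wide, 24 high; origin at its centre, x along the tool to the prong, z up when the prong points down. An 8 mm steel shank runs on along x to x = 130 mm, where an 8 mm round prong goes straight down to 54 mm below the centre line. In the rest it lies level, prong down, origin 65 mm above the bench; its handle is free from x = -30 to 50 mm.
- hook_tip (a point): Lowest point of the hook's prong, at (130, 0, -54) mm of the hook; hook's axes.
- rest: Light wooden rest fixed to the bench, base 150 x 70 x 10 mm; origin under it at bench height, x along the hook lying in it. Two notched posts: the rear one (x = -40 mm) under the handle, notch floor 53 mm high, notch 28 mm wide; the front one (x = 85 mm) under the shank, floor 61 mm high, 18 mm wide. Both notches are 9 mm deep, open above.
- rest_seat (a point): Where the hook's origin belongs when it lies in the rest, 65 mm above the bench; rest's axes (hook's x along rest's x).
- tray: Loose light wooden drying tray, 300 to 500 g, 130 (x) x 170 (y) x 22 mm, with 10 mm dark rims on sides and back; origin under its centre at bench height, x points away from its bow. Front face at x = -65 mm; from it a level bow of 8 mm round steel stands out to x = -105 mm, 60 mm wide, its bar 12 to 20 mm above the bench.
- bow_eye (a point): Middle of the clear eye of the tray's bow, at (-81, 0, 16) mm of the tray, tray's axes. The eye is 44 mm wide (y) at the tray and rounds off to its far point at x = -97 mm of the tray, where a pulling prong settles.
- figure: Brass-coloured lacquered figure, about 200 g, 60 mm round base, 120 mm tall, standing loose on the tray (tray floor 22 mm above the bench); origin under the centre of its base.
- stop: Fixed bench stop: two aluminium tracks 8 mm high (x = -105 to 20 mm) and a carriage with two dark wooden blocks (26 mm high, brass thumb nuts to 33 mm), each with a round black rubber bumper, at y = -60 and +60 mm, 13 mm above the bench; 94 mm clear between the blocks. Origin on the bench, middle line; x points to the tray, whose front face must meet both bumpers. Both x axes then agree.
- stop_front (a point): Point of the stop at (45, 0, 13) mm of it, stop's axes. The carriage stays locked where it was last set, and this is not measured: the bumpers' faces lie 0 to 30 mm beyond this point along x, so feel for them. A crossbar 21 mm high joins the blocks 66 mm behind the bumper faces. Each bumper yields 1 mm per 4 N, up to 4 mm. Dragging the loaded tray takes 2 to 8 N; some 5 to 12 N more seat it.
- lacquer_jar: Amber jar, 64 mm diameter, 85 mm high; origin under its centre. Leave alone.
- brush_pot: Blue pot with brushes, 56 mm diameter, 136 mm high; origin under its centre. Leave alone.
- tub: Round clear tub with white lid, 120 mm diameter, 54 mm high; origin under its centre. Leave alone.
- sanding_block: Cork block 100 x 60 x 35 mm; origin under its centre. Leave alone.
- mallet: Wooden mallet lying, head 72 mm diameter and 110 mm long, 250 mm overall along its x; origin at bench height under the head, 35 mm from the head's middle. Leave alone.
- knife: Red closed knife, 143 mm long, 24 mm wide, 18 mm high; origin under the red handle's middle. Leave alone.

How it is judged:
By the outcome, as a careful person would: the job done as asked, in the order asked, and still so for the second after the job is handed in, with the robot touching nothing.
It also fails if it takes over 64 s, if anything falls off the work surface, if the arm or the gripper's body presses on something with over 40 N, if the wrist force passes 120 N, or if a joint passes its speed limit or range.

### The arm

A 6-joint arm with a two-finger parallel gripper is mounted at the origin on the work surface. World frame = base frame: x ahead of the robot, y to its left, z up, the work surface at z = 0. Lengths are in m, angles in rad, forces in N, time in s.
With the tool pointing down it reaches from about 0.35 to 0.875 m from the base axis. Payload 15.5 kg.
Tool frame: the origin (TCP) lies on the centre line of the jaws, within the pads' length; the fingertips stand 17 mm ahead of it and the grasp point (between the pads) lies 2 mm behind it; z points along the fingers, y is the line along which they close (so a half turn about z gives the same grasp; the last joint's range is limited). The gripper opens to 85 mm and grips with 20 to 120 N. Pads are 22 mm wide; open, the fingers measure 114 mm over their backs; the gripper's body (76 mm by 85 mm) begins 54 mm behind the grasp point. The pads swing forward as they close: fully open they stand 13 mm farther back than shut.
Start: joints at [-1.421, 0.494, 1.345, -0, 1.302, -0.096], TCP at [0.152, -0.606, 0.248] pointing down, gripper open.
Joint ranges: [-2.91, 2.91], [-0.82, 2.16], [0.22, 2.67], [-1.22, 4.37], [0.12, 2.79], [-3.08, 3.08]. Speed limits (rad/s): [1.89, 1.89, 2.57, 3.01, 3.01, 3.01].

### API

Orientations are given as a unit quaternion [x, y, z, w].
In Python, from rig import telemetry, imaging, env gives the robot as it stands. The module is installed in compiled form; this text tells all that it offers.
- The arm moves only by the tool send_rows, never from a script. Its argument "targets" is a list of rows, each a list of 5 numbers: the opening, from -1 (shut) to 1 (fully open), so that 0 is half open, then the shift along the tool's x, y, z in m, then the turn about the tool's z in degrees. In form: [[claw, dx, dy, dz, twist], ...]. A call has 1 to 5 rows; each row shifts and turns the commanded pose from where the row before left it, along the tool's axes as they then stand; what a row does not reach is not made up. A row lasts 1/8 s, in which the tool goes at most 62.5 mm and 10.7 degrees, less where a joint would pass 70% of its speed; a pose out of reach is approached as far as the arm can. A call with a gripper value outside its range is refused whole. The fingers move at their own pace and stop on an object; the grip force is fixed at half the most. Time passes only in rows, so rows that do not move let the fingers close. It gives the time, the measured TCP pose, the force, the opening and the grip force at its end, in the units of the state.
- telemetry.sense(): the state, without advancing time (a new reading comes with each control period).
- imaging.grab_frame(name): name is "scene" or "top" or "wrist"; returns the picture (420x560x3 uint8, red, green, blue); there is no depth.
- imaging.get_calibration(name): a dict with "camera_matrix" (3x3 intrinsics, pixels), "rvec" (rotation vector, rad) and "tvec" (3), from world to camera coordinates, as OpenCV has them. Camera axes: x right, y down, z forward; pixel columns grow to the right and rows downward; lengths in m; the calibration is good to about 2 mm. A picture is of the moment at which its call begins: read the wrist's pose just before it. get_calibration takes no time and is no camera call; for the wrist camera it gives the pose at the moment of the call.
- env.sign_off(): hands the job in; it is judged then, once.
The state is a dict: "time_s": time; "joint_positions": joint angles; "joint_velocities": joint speeds; "tau": joint torques, N m; "tcp_pos": TCP position; "orientation": TCP orientation; "wrist_force": force on the tool from outside, world axes, zero at the start; "wrist_torque": the same for the moment, N m; "grip_width": finger opening in m; "finger_force": force on a finger pad.
Only numpy, scipy, OpenCV 4.12 (cv2) and the standard library are available. Lean on these libraries where they do the work, as an engineer would, in place of code of your own. Each camera call takes 0.05 s, during which the arm holds its last target. There are 200 camera calls.

## Working session

There is one attempt and no reset: what is moved stays moved. The work goes in short steps, Python scripts to look and compute and a tool call to move; the robot and the scene stay as the last step left them, time stands still between calls to the robot, and variables do not carry over. Pictures are saved under pics/ and viewed, at most 10 in all, crops included, and the job is handed in when it is done.

Besides the shell and the picture viewer there is one more tool, called after "Call:" by a JSON object that holds its "fn" and its "kwargs", one argument or row to a line. send_rows: Moves the arm, as the interface text tells. Its arguments: {"type":"object","properties":{"targets":{"type":"array","items":{"type":"array","items":{"type":"number"}}}},"required":["targets"]}

```bash
mkdir -p pics; cat > h.py <<'E'
import numpy as np, cv2
from rig import telemetry, imaging, env
from scipy.spatial.transform import Rotation as R
def cal(n):
    c=imaging.get_calibration(n); K=np.array(c["camera_matrix"],float); r=cv2.Rodrigues(np.array(c["rvec"],float))[0]; t=np.array(c["tvec"],float).ravel()
    return K,r,t
def ray(c,u,v,z):
    K,r,t=c; d=r.T@np.linalg.inv(K)@np.array([u,v,1.]); o=-r.T@t
    return o+d*(z-o[2])/d[2]
def proj(c,p):
    K,r,t=c; q=K@(r@np.array(p,float)+t); return q[:2]/q[2]
def grab(n,f=None):
    c=cal(n); im=imaging.grab_frame(n)
    if f: cv2.imwrite('pics/'+f,im[...,::-1])
    return c,im
E
python3 - <<'E'
from h import *
import pickle
d={}
for n in("scene","top"):
    c,im=grab(n,n+'0.png'); d[n]=(c,im); print(n,c[0].round(1).tolist(),(-c[1].T@c[2]).round(3))
pickle.dump(d,open('f0.pkl','wb'))
s=telemetry.sense();print(s['tcp_pos'],s['orientation'],s['grip_width'],s['wrist_force'],R.from_quat(s['orientation']).as_matrix().round(3).tolist())
E
```

```text
scene [[400.7, 0.0, 275.4], [0.0, 400.7, 203.8], [0.0, 0.0, 1.0]] [ 1.053 -0.529  1.1  ]
top [[476.1, 0.0, 276.6], [0.0, 476.1, 217.4], [0.0, 0.0, 1.0]] [ 0.384 -0.057  1.544]
[ 0.15200602 -0.60590451  0.24775459] [ 9.92460225e-01  1.22565808e-01 -2.37730142e-05 -5.68264604e-04] 0.08535703253771533 [ 0.02238822  0.59061421 -0.53686714] [[0.97, 0.243, -0.0], [0.243, -0.97, 0.001], [0.0, -0.001, -1.0]]
```

View pics/top0.png

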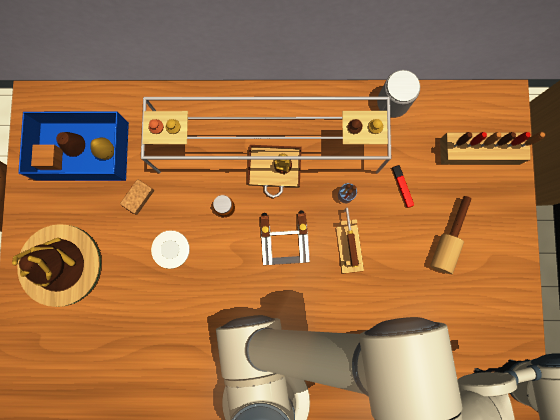

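View pics/scene0.png

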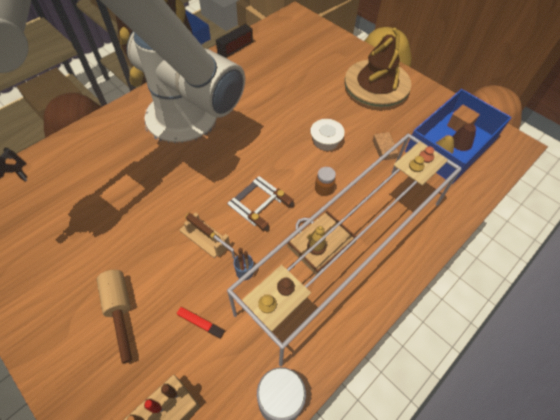

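The top view shows the tray at about (274,167) with its bow at (273,190). The stop is at (285,240), the hook in its rest at (348,240), the brush pot at (346,193) and the jar at (222,206). I'll enlarge the work area.

```bash
python3 - <<'E'
from h import *
import pickle
d=pickle.load(open('f0.pkl','rb'))
c,im=d['top']; a=im[142:282,210:375]
cv2.imwrite('pics/top0c.png',cv2.resize(a,None,fx=4,fy=4,interpolation=cv2.INTER_CUBIC)[...,::-1])
a=im
# px scale
for n,u,v,z in[('bow',273,190,.016),('hook',350,247,.065),('stopL',264,216,.026),('stopR',302,214,.026)]: print(n,ray(c,u,v,z).round(3))
E
```

```text
bow [ 0.664 -0.019  0.016]
hook [ 0.476 -0.259  0.065]
stopL [0.577 0.01  0.026]
stopR [ 0.584 -0.112  0.026]
```

View pics/top0c.png

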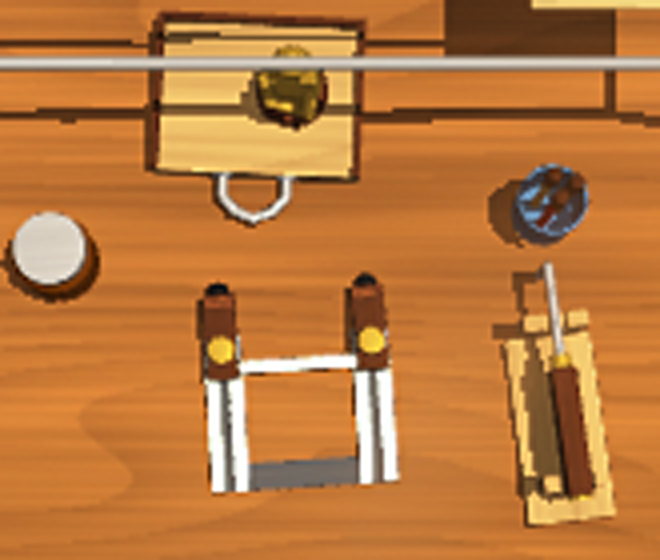

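The crop shows everything I need. Tray corners are (158,14), (365,22), (357,180), (148,170), and the bow's far point is (251,221). The bumpers are at (216,286) and (365,276). The hook runs from (582,495) to its prong at (547,266).

```bash
python3 - <<'E'
from h import *
import pickle
d=pickle.load(open('f0.pkl','rb'))
c,im=d['top']
P=lambda x,y,z: ray(c,(x+.5)/4+210-.5,(y+.5)/4+142-.5,z)[:2]
ang=lambda v: np.degrees(np.arctan2(v[1],v[0]))
T=[P(*p,.022) for p in((158,14),(365,22),(357,180),(148,170))]
print('tray sizes',[np.linalg.norm(T[i]-T[i-1]).round(3) for i in range(4)])
ctr=np.mean(T,0); xd=(T[0]+T[1]-T[2]-T[3])/2; yd=(T[0]+T[3]-T[1]-T[2])/2
print('tray c',ctr.round(4),'yaw',ang(xd),ang(yd)-90)
th=np.radians((ang(xd)*130+(ang(yd)-90)*170)/300); ex=np.array([np.cos(th),np.sin(th)])
print('eye',(ctr-.081*ex).round(4),'bow tip pred',(ctr-.105*ex).round(4),'meas',P(251,222,.016).round(4))
# stop: bumpers, blocks, nuts, tracks ends
nl,nr=P(220,349,.033),P(371,340,.033); bl,br=P(216,284,.016),P(365,274,.016)
tl=[P(208,492,.008),P(249,491,.008)]; tr=[P(360,483,.008),P(398,481,.008)]
print('nuts',nl.round(4),nr.round(4),np.linalg.norm(nl-nr),ang(nl-nr)-90,'bump',bl.round(4),br.round(4),np.linalg.norm(bl-br),ang(bl-br)-90)
tm=(sum(tl)+sum(tr))/4;nm=(nl+nr)/2;bm=(bl+br)/2;print('back mid',tm.round(4),'nutmid',nm.round(4),'bm',bm.round(4),'axis',ang(nm-tm),ang(bm-tm),'track ang',ang(tl[0]-tr[1])-90, 'len back->bumper',np.linalg.norm(bm-tm))
# hook
he,hp,hf=P(582,495,.077),P(547,264,.069),P(561,358,.077)
print('hook end',he.round(4),'prong',hp.round(4),'len',np.linalg.norm(hp-he),'ang',ang(hp-he)); e=(hp-he)/np.linalg.norm(hp-he)
print('hook origin',(he+.05*e).round(4),(hp-.132*e).round(4), 'hanging front',np.linalg.norm(hf-he))
print('pot',P(552,203,.1).round(4))
# rest base corners
B=[P(*p,.01) for p in((503,340),(592,330),(615,515),(528,525))];print('rest',[np.linalg.norm(B[i]-B[i-1]).round(3) for i in range(4)],np.mean(B,0).round(4),ang(B[0]-B[3]),ang(B[1]-B[2]))
# fig base
print('jar',P(48,250,.085).round(4))
K,r,t=cal('wrist');print('wristcam',(-r.T@t).round(3),r.round(2).tolist(),K[0,0])
E
```

```text
tray sizes [np.float64(0.13), np.float64(0.17), np.float64(0.132), np.float64(0.17)]
tray c [ 0.7435 -0.0212] yaw -2.953882653738612 -2.530885349338604
eye [ 0.6626 -0.0174] bow tip pred [ 0.6386 -0.0162] meas [ 0.6403 -0.0167]
nuts [0.5349 0.007 ] [ 0.5423 -0.1133] 0.12056388279576499 3.5517181063226246 bump [0.5894 0.0114] [ 0.5978 -0.1092] 0.1208859813208791 3.965981555305021
back mid [ 0.4264 -0.0599] nutmid [ 0.5386 -0.0531] bm [ 0.5936 -0.0489] axis 3.4671978321757786 3.761796462305975 track ang 3.4939544711934047 len back->bumper 0.16757361329757237
hook end [ 0.4189 -0.2725] prong [ 0.5985 -0.2494] len 0.18101994304939256 ang 7.334988191733956
hook origin [ 0.4685 -0.2661] [ 0.4675 -0.2662] hanging front 0.1061125961839564
pot [ 0.6412 -0.2498]
rest [np.float64(0.15), np.float64(0.072), np.float64(0.149), np.float64(0.07)] [ 0.4749 -0.2652] 7.0016561361890854 6.058738339158302
jar [0.6066 0.1389]
wristcam [ 0.22  -0.589  0.373] [[0.24, -0.97, -0.0], [-0.93, -0.23, 0.28], [-0.27, -0.07, -0.96]] 355.6138521289959
```

Call:
{"fn": "send_rows", "kwargs": {
  "targets": [
    [1, 0, 0, 0, 7.1],
    [1, 0.0365, -0.03, 0, 0],
    [1, 0.0365, -0.03, 0, 0],
    [1, 0.0365, -0.03, 0, 0],
    [1, 0.0365, -0.03, 0, 0]
  ]
}}

```text
time_s: 0.72
tcp_pos: [0.2832, -0.4681, 0.2481]
orientation: [0.998, 0.061, -0.0, -0.0]
wrist_force: [0.1, -0.3, 0.6]
grip_width: 0.0854
finger_force: 0.0
```

Call:
{"fn": "send_rows", "kwargs": {
  "targets": [
    [1, 0.0365, -0.03, 0, 0],
    [1, 0.0365, -0.03, 0, 0],
    [1, 0.0365, -0.03, 0, 0],
    [1, 0.0365, -0.03, 0, 0],
    [1, 0.0365, -0.03, 0, 0]
  ]
}}

```text
time_s: 1.35
tcp_pos: [0.4461, -0.297, 0.2481]
orientation: [0.998, 0.061, -0.0, -0.0]
wrist_force: [0.5, -0.5, 0.4]
grip_width: 0.0855
finger_force: 0.0
```

Call:
{"fn": "send_rows", "kwargs": {
  "targets": [
    [1, 0.0365, -0.03, 0.03, 0],
    [1, 0, 0, 0, 0],
    [1, 0, 0, 0, 0]
  ]
}}

```text
time_s: 1.72
tcp_pos: [0.4777, -0.2642, 0.2183]
orientation: [0.998, 0.061, -0.0, -0.0]
wrist_force: [0.5, -0.5, 0.6]
grip_width: 0.0853
finger_force: 0.0
```

```bash
python3 - <<'E'
from h import *
s=telemetry.sense();M=R.from_quat(s['orientation']).as_matrix();print(s['time_s'],s['tcp_pos'],M.round(3).tolist(),s['wrist_force'])
c,im=grab('wrist','w1.png')
for x in(-50,0,50,130): print(x,proj(c,np.array([.468,-.2662,.077 if x<60 else .069])+.001*x*np.array([.9925,.122,0])).round(0))
E
```

```text
1.725 [ 0.47772822 -0.26418929  0.21825103] [[0.993, 0.122, -0.001], [0.122, -0.993, 0.0], [-0.001, -0.0, -1.0]] [ 0.52238097 -0.54065654  0.62648031]
-50 [280. 265.]
0 [280. 207.]
50 [280. 142.]
130 [280.  26.]
```

View pics/w1.png

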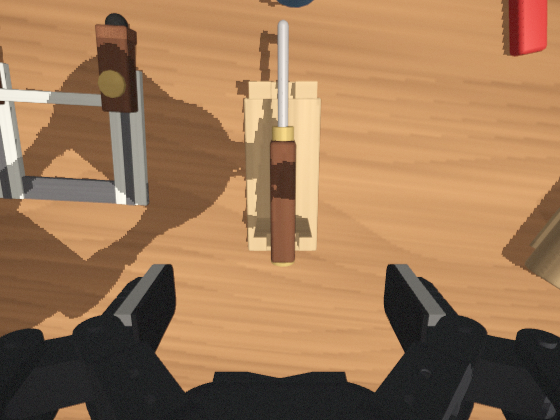

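The wrist view shows the hook along column 283, from the prong at row 22 to the handle end at row 263. That is about 2.5 mm right of centre with the yaw matched, so I'll correct that, descend and grip.

Call:
{"fn": "send_rows", "kwargs": {
  "targets": [
    [1, 0, 0.0025, 0.05, 0],
    [1, 0, 0, 0.05, 0],
    [1, 0, 0, 0.035, 0],
    [1, 0, 0, 0.018, 0],
    [-1, 0, 0, 0, 0]
  ]
}}

```text
time_s: 2.4
tcp_pos: [0.4774, -0.2673, 0.0648]
orientation: [0.998, 0.06, -0.001, -0.0]
wrist_force: [0.7, 0.4, 0.6]
grip_width: 0.0698
finger_force: 0.0
```

Call:
{"fn": "send_rows", "kwargs": {
  "targets": [
    [-1, 0, 0, 0, 0],
    [-1, 0, 0, 0, 0],
    [-1, 0, 0, 0, 0],
    [-1, 0, 0, 0, 0],
    [-1, 0, 0, 0, 0]
  ]
}}

```text
time_s: 3.02
tcp_pos: [0.4786, -0.2669, 0.0663]
orientation: [0.998, 0.061, 0.001, 0.001]
wrist_force: [-2.0, 0.1, 9.3]
grip_width: 0.0191
finger_force: 58.2
```

Call:
{"fn": "send_rows", "kwargs": {
  "targets": [
    [-1, 0, 0, -0.015, 0],
    [-1, 0, 0, -0.025, 0],
    [-1, 0, 0, -0.02, 0],
    [-1, 0, -0.03, 0, 0],
    [-1, 0, -0.038, 0, 3.5]
  ]
}}

```text
time_s: 3.65
tcp_pos: [0.4702, -0.1989, 0.1265]
orientation: [1.0, 0.029, 0.001, 0.0]
wrist_force: [0.6, 0.3, -1.3]
grip_width: 0.0191
finger_force: 58.9
```

Call:
{"fn": "send_rows", "kwargs": {
  "targets": [
    [-1, 0, -0.035, 0, 0],
    [-1, 0.015, -0.035, 0, 0],
    [-1, 0.02, -0.035, 0, 0],
    [-1, 0.02, -0.035, 0, 0],
    [-1, 0.023, -0.03, 0.01, 0]
  ]
}}

```text
time_s: 4.28
tcp_pos: [0.5384, -0.0233, 0.1168]
orientation: [1.0, 0.031, 0.001, 0.0]
wrist_force: [0.3, 0.1, -1.8]
grip_width: 0.019
finger_force: 58.9
```

Call:
{"fn": "send_rows", "kwargs": {
  "targets": [
    [-1, 0, 0, 0.01, 0],
    [-1, 0, 0, 0, 0],
    [-1, 0, 0, 0, 0]
  ]
}}

```text
time_s: 4.65
tcp_pos: [0.5372, -0.0253, 0.1058]
orientation: [1.0, 0.03, 0.0, 0.0]
wrist_force: [-0.1, -0.9, -1.4]
grip_width: 0.0189
finger_force: 59.0
```

```bash
python3 - <<'E'
from h import *
s=telemetry.sense();M=R.from_quat(s['orientation']).as_matrix();print(s['time_s'],s['tcp_pos'],M.round(3).tolist(),s['wrist_force'],s['finger_force'])
c,im=grab('wrist','w2.png'); p=s['tcp_pos']
tip=p+M[:,0]*.122; tip[2]=p[2]-.05; print('tip?',tip.round(4),proj(c,tip).round(0),'eye',proj(c,[.663,-.0175,.016]).round(0),'front', proj(c,[.639,-.0165,.016]).round(0))
E
```

```text
4.65 [ 0.53718784 -0.02531204  0.10581943] [[0.998, 0.06, 0.0], [0.06, -0.998, -0.0], [0.0, 0.0, -1.0]] [-0.1325213  -0.93504443 -1.37763446] 59.016857743263245
tip? [ 0.659  -0.018   0.0558] [278. -24.] eye [278.  -8.] front [274.  41.]
```

View pics/w2.png

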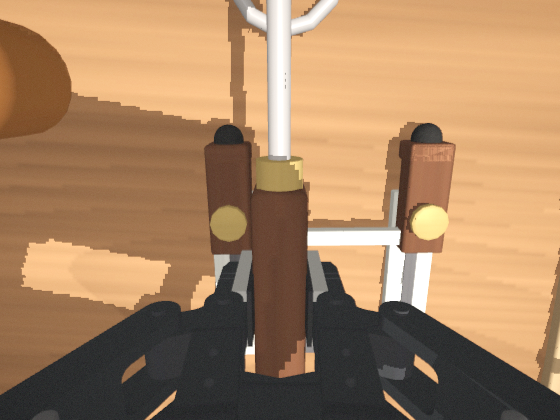

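The prong is above the picture's upper edge. The bow shows on both sides of the shank at rows 0–36, and its arms suggest it sits a few mm right of the shank. I'll measure it against the bumpers.

```bash
python3 - <<'E'
from h import *
c=cal('wrist'); im=cv2.imread('pics/w2.png')[...,::-1].astype(int)
m=((im.max(2)-im.min(2))<40)&(im.min(2)>120)
for v in(0,5,10,15,20,25,30,33): 
    x=np.where(m[v,200:380])[0]+200; sp=np.split(x,np.where(np.diff(x)>1)[0]+1); print(v,[(a[0],a[-1]) for a in sp if len(a)>2],[ray(c,(a[0]+a[-1])/2,v,.016)[:2].round(4).tolist() for a in sp if len(a)>2])
for u,v in((229,124),(427,123)): print('bump',ray(c,u,v,.013)[:2].round(4))
for u,v in((228.5,223),(429.5,221)): print('nut',ray(c,u,v,.033)[:2].round(4))
E
python3 - <<'E'
from h import *
c,im=grab('top'); a=im[142:282,210:375]
cv2.imwrite('pics/top1c.png',cv2.resize(a,None,fx=4,fy=4,interpolation=cv2.INTER_CUBIC)[...,::-1])
E
```

```text
0 [(np.int64(234), np.int64(250)), (np.int64(266), np.int64(290)), (np.int64(320), np.int64(337))] [[0.6583, 0.0017], [0.6594, -0.0177], [0.661, -0.045]]
5 [(np.int64(238), np.int64(253)), (np.int64(267), np.int64(290)), (np.int64(315), np.int64(335))] [[0.656, -0.0003], [0.657, -0.0182], [0.6585, -0.0433]]
10 [(np.int64(241), np.int64(258)), (np.int64(267), np.int64(290)), (np.int64(311), np.int64(330))] [[0.6536, -0.0025], [0.6546, -0.0183], [0.656, -0.0411]]
15 [(np.int64(244), np.int64(290)), (np.int64(304), np.int64(326))] [[0.6518, -0.0122], [0.6533, -0.0383]]
20 [(np.int64(246), np.int64(321))] [[0.6498, -0.0213]]
25 [(np.int64(254), np.int64(316))] [[0.6474, -0.0223]]
30 [(np.int64(263), np.int64(308))] [[0.6449, -0.0227]]
33 [(np.int64(267), np.int64(298))] [[0.6433, -0.0212]]
bump [0.5921 0.0078]
bump [ 0.5998 -0.1108]
nut [0.5363 0.0043]
nut [ 0.5446 -0.1141]
```

View pics/top1c.png

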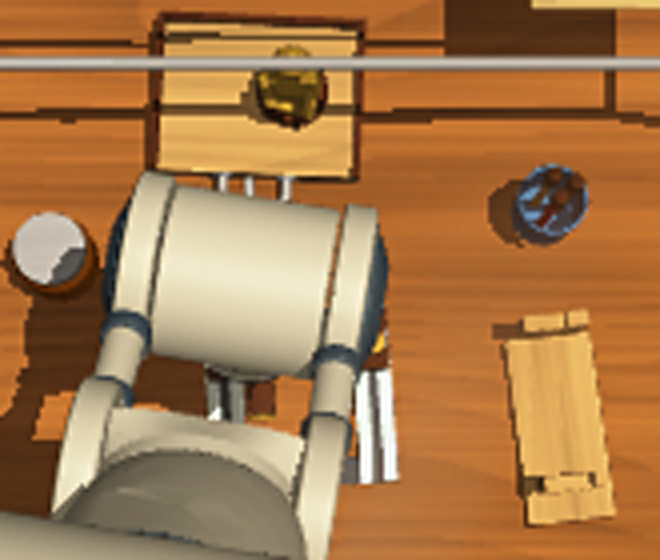

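The top view shows the shank passing through the bow's width. The wrist camera agrees with the grip and reads about (+2,−3) mm from the top camera, so I'll correct by (5,4) mm and lower the prong.

Call:
{"fn": "send_rows", "kwargs": {
  "targets": [
    [-1, 0.005, 0.004, 0.01, 0],
    [-1, 0, 0, 0.01, 0],
    [-1, 0, 0, 0.01, 0],
    [-1, 0, 0, 0.01, 0],
    [-1, 0, 0, 0.005, 0]
  ]
}}

```text
time_s: 5.38
tcp_pos: [0.5423, -0.0282, 0.0594]
orientation: [1.0, 0.03, -0.001, -0.0]
wrist_force: [0.1, -0.6, -1.7]
grip_width: 0.0189
finger_force: 59.0
```

```bash
python3 - <<'E'
from h import *
s=telemetry.sense();print(s['time_s'],s['tcp_pos'],s['wrist_force'],s['wrist_torque'])
c,im=grab('wrist'); c2,im2=grab('scene'); p=proj(c2,[.665,-.02,.02]);print(p)
u,v=p.astype(int); a=im2[v-40:v+40,u-50:u+50]
b=cv2.resize(a,None,fx=5,fy=5,interpolation=cv2.INTER_CUBIC); w=cv2.resize(im[0:140,200:380],(514,400))
cv2.imwrite('pics/j1.png',np.hstack([b[:,:280],w])[...,::-1] if 0 else np.hstack([cv2.resize(b,(400,320)),cv2.resize(im[0:140,190:365],(400,320))])[...,::-1])
E
```

```text
5.375 [ 0.54232569 -0.02821099  0.05937472] [ 0.06923286 -0.56316715 -1.72950607] [-0.0200094   0.1104725  -0.01498877]
[302.86476266 223.1489947 ]
```

View pics/j1.png

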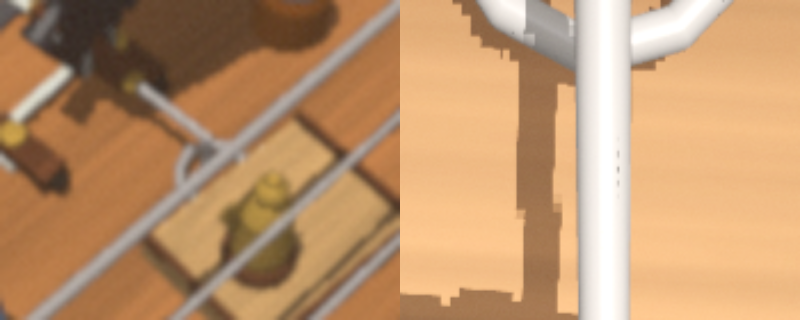

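The prong dropped without contact and the bow surrounds it: in the wrist crop (right) the bow is symmetric about the shank. The tray is about 18 mm left of the stop axis and yawed 6°, so I'll draw it diagonally and measure partway.

Call:
{"fn": "send_rows", "kwargs": {
  "targets": [
    [-1, -0.006, 0, 0, 0],
    [-1, -0.006, 0, 0, 0],
    [-1, -0.004, 0.004, 0, 0],
    [-1, -0.004, 0.004, 0, 0],
    [-1, -0.005, 0.005, 0, 0]
  ]
}}

```text
time_s: 6.1
tcp_pos: [0.5185, -0.0432, 0.0604]
orientation: [1.0, 0.03, 0.0, 0.0]
wrist_force: [2.9, 1.5, -1.4]
grip_width: 0.0189
finger_force: 59.0
```

Call:
{"fn": "send_rows", "kwargs": {
  "targets": [
    [-1, -0.005, 0.005, 0, 0],
    [-1, -0.005, 0.005, 0, 0],
    [-1, -0.005, 0.005, 0, 0],
    [-1, -0.004, 0.005, 0, 0],
    [-1, 0, 0, 0, 0]
  ]
}}

```text
time_s: 6.72
tcp_pos: [0.5003, -0.0643, 0.0602]
orientation: [1.0, 0.03, -0.0, -0.0]
wrist_force: [-1.0, 0.1, -1.0]
grip_width: 0.0187
finger_force: 59.0
```

```bash
python3 - <<'E'
from h import *
s=telemetry.sense();print(s['time_s'],s['tcp_pos'],s['wrist_force'],s['wrist_torque'])
c,im=grab('top'); c2,im2=grab('scene')
a=im[142:282,225:345];b=im2[180:300,250:390]
cv2.imwrite('pics/j2.png',np.hstack([cv2.resize(a,(360,420),interpolation=cv2.INTER_CUBIC),cv2.resize(b,(420,360),interpolation=cv2.INTER_CUBIC)[:, :] if 0 else cv2.resize(b,(430,420),interpolation=cv2.INTER_CUBIC)])[...,::-1])
E
```

```text
6.725 [ 0.50025886 -0.06427017  0.06023067] [-1.01451782  0.08098558 -1.02354397] [-0.01638188  0.06613441  0.0273557 ]
```

View pics/j2.png

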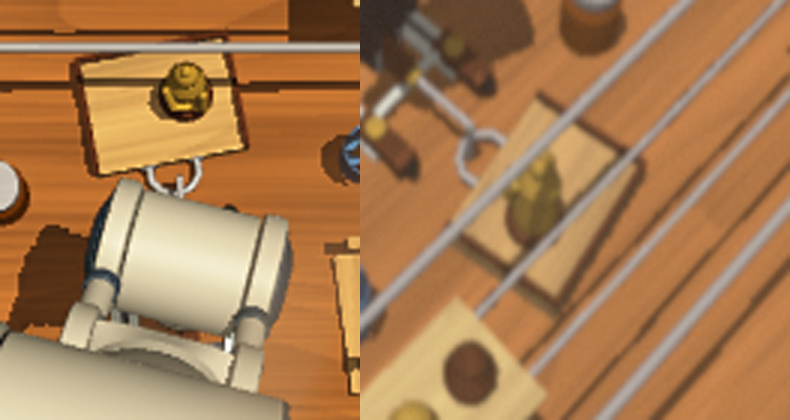

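The tray has followed, turned about 8° CCW with the figure upright; its corners in the left panel are (75,62), (230,40), (246,146), (97,175). I'll build a colour-mask measurement of the tray floor and check it against these corners.

```bash
cat > tr.py <<'E'
from h import *
OFF=np.array([.0022,-.0028]); F=np.array([.596,-.0515]); A=np.radians(3.6)
def tostop(p): d=np.asarray(p)-F; return np.array([d[0]*np.cos(A)+d[1]*np.sin(A),-d[0]*np.sin(A)+d[1]*np.cos(A)])*1e3
def mask(im,roi):
    h=cv2.cvtColor(im,cv2.COLOR_RGB2HSV).astype(int); m=((h[...,0]>16)&(h[...,0]<27)&(h[...,1]>70)&(h[...,1]<165)&(h[...,2]>120)).astype(np.uint8)
    z=np.zeros_like(m); x0,y0,x1,y1=roi; z[y0:y1,x0:x1]=m[y0:y1,x0:x1]
    z=cv2.morphologyEx(z,cv2.MORPH_CLOSE,np.ones((5,5)))
    n,l,s,_=cv2.connectedComponentsWithStats(z); k=1+np.argmax(s[1:,4]); return (l==k).astype(np.uint8)
def tray(cam='top',roi=(225,140,335,205),im=None,c=None):
    if im is None: c,im=grab(cam)
    m=mask(im,roi); cn=max(cv2.findContours(m,cv2.RETR_EXTERNAL,cv2.CHAIN_APPROX_NONE)[0],key=cv2.contourArea)
    P=np.array([tostop(ray(c,u,v,.022)[:2]+OFF) for u,v in cv2.convexHull(cn)[:,0]],np.float32)
    (cx,cy),(w,h),a=cv2.minAreaRect(P); a=(a+45)%90-45
    if abs(a)>0 or 1:
        if abs(((cv2.minAreaRect(P)[2])-a)%180-90)<1: w,h=h,w
    t=np.radians(a); return dict(c=(round(cx+5*np.cos(t),1),round(cy+5*np.sin(t),1)),yaw=round(a,1),size=(round(w),round(h)),pts=P)
E
python3 - <<'E'
from tr import *
import pickle
c,im=grab('top'); pickle.dump((c,im),open('f2.pkl','wb'))
h=cv2.cvtColor(im,cv2.COLOR_RGB2HSV)
for n,(x,y) in dict(floor=(130,110),floor2=(110,150),bench=(50,150),arm=(150,250),bow=(150,185),rim=(245,120)).items(): print(n,h[y//3+142,x//3+225])
ang=lambda v: np.degrees(np.arctan2(v[1],v[0]))
T=[tostop(ray(c,(x+.5)/3+224.5,(y+.5)/3+141.5,.022)[:2]+OFF) for x,y in((75,62),(230,40),(246,146),(97,175))]
print(np.mean(T,0).round(1),ang(T[0]-T[3]),ang(T[1]-T[2]),ang(T[3]-T[2])-90,[np.linalg.norm(T[i]-T[i-1]).round(0) for i in range(4)])
r=tray(im=im,c=c); print({k:r[k] for k in('c','yaw','size')})
d=pickle.load(open('f0.pkl','rb'))['top']; r=tray(im=d[1],c=d[0]); print({k:r[k] for k in('c','yaw','size')})
s=telemetry.sense();p=s['tcp_pos'][:2]; M=R.from_quat(s['orientation']).as_matrix(); print('prong',tostop(p+.1226*M[:2,0]))
E
```

```text
floor [ 19 147 232]
floor2 [ 18 150 226]
bench [ 13 194 162]
arm [ 24  39 243]
bow [ 17  32 161]
rim [ 10 189 109]
[113.    4.6] 7.79159497082405 4.631310749107442 7.621082267137112 [np.float64(127.0), np.float64(171.0), np.float64(119.0), np.float64(164.0)]
{'c': (np.float64(110.7), np.float64(5.5)), 'yaw': 7.4, 'size': (138, 155)}
{'c': (np.float64(153.7), np.float64(17.5)), 'yaw': -6.0, 'size': (123, 156)}
prong [26.4413151  -6.55034108]
```

Call:
{"fn": "send_rows", "kwargs": {
  "targets": [
    [-1, -0.005, 0.001, 0, 0],
    [-1, -0.005, 0, 0, 0],
    [-1, -0.005, 0, 0, 0],
    [-1, -0.005, 0, 0, 0],
    [-1, -0.005, 0, 0, 0]
  ]
}}

```text
time_s: 7.5
tcp_pos: [0.4756, -0.0665, 0.0603]
orientation: [1.0, 0.03, 0.0, 0.0]
wrist_force: [2.5, 0.8, -2.3]
grip_width: 0.0189
finger_force: 58.9
```

Call:
{"fn": "send_rows", "kwargs": {
  "targets": [
    [-1, -0.005, 0, 0, 0],
    [-1, -0.005, 0, 0, 0],
    [-1, 0, 0, 0, 0]
  ]
}}

```text
time_s: 7.88
tcp_pos: [0.4652, -0.067, 0.0603]
orientation: [1.0, 0.03, -0.0, -0.0]
wrist_force: [-0.0, -0.1, -1.1]
grip_width: 0.019
finger_force: 59.0
```

```bash
cat > m.py <<'E'
from tr import *
import sys
r=tray(roi=tuple(map(int,sys.argv[1:5])) if len(sys.argv)>4 else (225,150,335,215)); print({k:r[k] for k in('c','yaw','size')})
s=telemetry.sense();p=s['tcp_pos'][:2]; M=R.from_quat(s['orientation']).as_matrix(); print('prong',tostop(p+.1226*M[:2,0]).round(1),s['time_s'],s['wrist_force'].round(1) if hasattr(s['wrist_force'],'round') else s['wrist_force'],s['tcp_pos'])
P=r['pts']; print(P[P[:,0].argsort()][-6:].round(0).tolist(), P[P[:,1].argsort()][[0,1,-2,-1]].round(0).tolist())
E
python3 m.py
```

```text
{'c': (np.float64(82.7), np.float64(2.5)), 'yaw': 5.5, 'size': (124, 156)}
prong [-8.7 -7.5] 7.925 [-0.1 -0.4 -1.3] [ 0.46536644 -0.06699994  0.06024717]
[[124.0, 84.0], [131.0, 84.0], [133.0, 71.0], [143.0, -34.0], [145.0, -67.0], [145.0, -57.0]] [[35.0, -79.0], [25.0, -79.0], [131.0, 84.0], [124.0, 84.0]]
```

Call:
{"fn": "send_rows", "kwargs": {
  "targets": [
    [-1, -0.003, -0.002, 0, 0],
    [-1, -0.003, -0.002, 0, 0],
    [-1, -0.003, -0.002, 0, 0],
    [-1, -0.003, -0.001, 0, 0],
    [-1, 0, 0, 0, 0]
  ]
}}

```text
time_s: 8.55
tcp_pos: [0.4531, -0.0607, 0.0603]
orientation: [1.0, 0.03, -0.0, -0.0]
wrist_force: [1.1, 0.1, -0.6]
grip_width: 0.0191
finger_force: 59.1
```

```bash
python3 m.py
```

```text
{'c': (np.float64(72.5), np.float64(3.7)), 'yaw': 2.9, 'size': (123, 156)}
prong [-20.6  -0.4] 8.6 [ 1.1  1.3 -0.4] [ 0.45313977 -0.06068686  0.06025536]
[[94.0, 83.0], [118.0, -72.0], [124.0, 81.0], [126.0, 65.0], [128.0, -69.0], [131.0, -24.0]] [[32.0, -76.0], [64.0, -75.0], [124.0, 81.0], [94.0, 83.0]]
```

Call:
{"fn": "send_rows", "kwargs": {
  "targets": [
    [-1, -0.002, 0, 0, 0],
    [-1, -0.002, 0, 0, 0]
  ]
}}

```text
time_s: 8.85
tcp_pos: [0.4496, -0.0611, 0.0603]
orientation: [1.0, 0.03, 0.0, 0.0]
wrist_force: [4.8, 0.9, -1.8]
grip_width: 0.019
finger_force: 58.8
```

Call:
{"fn": "send_rows", "kwargs": {
  "targets": [
    [-1, -0.0015, 0, 0, 0],
    [-1, 0, 0, 0, 0]
  ]
}}

```text
time_s: 9.1
tcp_pos: [0.4482, -0.0611, 0.0603]
orientation: [1.0, 0.03, 0.0, 0.0]
wrist_force: [4.5, 1.7, -1.6]
grip_width: 0.0188
finger_force: 58.8
```

Call:
{"fn": "send_rows", "kwargs": {
  "targets": [
    [-1, -0.0015, 0, 0, 0],
    [-1, 0, 0, 0, 0]
  ]
}}

```text
time_s: 9.35
tcp_pos: [0.4468, -0.0612, 0.0603]
orientation: [1.0, 0.03, 0.0, 0.0]
wrist_force: [5.3, 3.0, -3.3]
grip_width: 0.0188
finger_force: 58.9
```

```bash
python3 m.py
```

```text
{'c': (np.float64(66.7), np.float64(1.2)), 'yaw': 1.1, 'size': (124, 156)}
prong [-26.9  -0.5] 9.4 [ 6.1  3.1 -2.9] [ 0.44685391 -0.06119472  0.06031805]
[[117.0, -75.0], [120.0, 78.0], [122.0, 58.0], [124.0, -23.0], [124.0, -72.0], [125.0, -66.0]] [[5.0, -77.0], [51.0, -77.0], [48.0, 79.0], [91.0, 80.0]]
```

Call:
{"fn": "send_rows", "kwargs": {
  "targets": [
    [-1, -0.001, 0, 0, 0],
    [-1, 0, 0, 0, 0]
  ]
}}

```text
time_s: 9.65
tcp_pos: [0.4463, -0.0613, 0.0604]
orientation: [1.0, 0.031, 0.001, 0.0]
wrist_force: [8.2, 4.3, -4.5]
grip_width: 0.0191
finger_force: 58.8
```

Call:
{"fn": "send_rows", "kwargs": {
  "targets": [
    [-1, -0.001, 0, 0, 0],
    [-1, 0, 0, 0, 0]
  ]
}}

```text
time_s: 9.9
tcp_pos: [0.4459, -0.0614, 0.0604]
orientation: [1.0, 0.031, 0.001, 0.0]
wrist_force: [10.6, 4.5, -6.2]
grip_width: 0.0191
finger_force: 58.8
```

```bash
python3 m.py
```

```text
{'c': (np.float64(66.0), np.float64(0.8)), 'yaw': 0.7, 'size': (123, 156)}
prong [-27.8  -0.7] 9.95 [10.9  5.3 -5.7] [ 0.44590994 -0.06145012  0.06042661]
[[94.0, -77.0], [100.0, 79.0], [120.0, 78.0], [121.0, -75.0], [122.0, 52.0], [123.0, -36.0]] [[5.0, -77.0], [51.0, -77.0], [51.0, 79.0], [100.0, 79.0]]
```

Call:
{"fn": "send_rows", "kwargs": {
  "targets": [
    [-1, -0.001, 0, 0, 0],
    [-1, 0, 0, 0, 0],
    [-1, 0, 0, 0, 0]
  ]
}}

```text
time_s: 10.32
tcp_pos: [0.4455, -0.0616, 0.0605]
orientation: [1.0, 0.031, 0.002, 0.0]
wrist_force: [13.8, 5.2, -7.1]
grip_width: 0.019
finger_force: 58.8
```

```bash
python3 m.py; python3 -c "
from tr import *
c,im=grab('wrist','w3.png'); c2,im2=grab('scene')
u,v=proj(c2,[.63,-.05,.02]).astype(int); a=im2[v-60:v+60,u-60:u+60]
cv2.imwrite('pics/j3.png',np.hstack([cv2.resize(im,(460,345)),cv2.resize(a,(340,345),interpolation=cv2.INTER_CUBIC)])[...,::-1])
print(u,v)
"
```

```text
{'c': (np.float64(65.7), np.float64(0.8)), 'yaw': 0.7, 'size': (124, 156)}
prong [-28.3  -0.8] 10.375 [13.6  5.9 -7.6] [ 0.44548429 -0.06159281  0.06049232]
[[94.0, -77.0], [104.0, 79.0], [120.0, 78.0], [121.0, -75.0], [122.0, 49.0], [123.0, -40.0]] [[12.0, -78.0], [54.0, -77.0], [51.0, 79.0], [104.0, 79.0]]
288 221
```

View pics/j3.png

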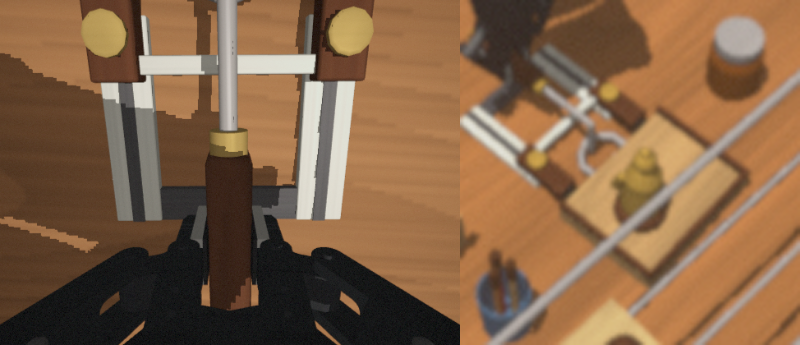

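The right panel shows the tray against both bumpers with the figure upright. In the left panel the shank (col 228) sits midway between the thumb nuts (cols 104 and 350). Stiffness at 14 N is about 7 N/mm, which means both bumpers are engaged. I'll hold briefly, ease off and check.

Call:
{"fn": "send_rows", "kwargs": {
  "targets": [
    [-1, 0, 0, 0, 0],
    [-1, 0, 0, 0, 0],
    [-1, 0, 0, 0, 0],
    [-1, 0, 0, 0, 0]
  ]
}}

```text
time_s: 10.98
tcp_pos: [0.4454, -0.0616, 0.0605]
orientation: [1.0, 0.031, 0.002, 0.0]
wrist_force: [14.4, 5.4, -6.7]
grip_width: 0.0193
finger_force: 58.8
```

Call:
{"fn": "send_rows", "kwargs": {
  "targets": [
    [-1, 0.001, 0, 0, 0],
    [-1, 0.001, 0, 0, 0],
    [-1, 0.001, 0, 0, 0],
    [-1, 0.001, 0, 0, 0],
    [-1, 0.001, 0, 0, 0]
  ]
}}

```text
time_s: 11.6
tcp_pos: [0.4481, -0.0611, 0.0602]
orientation: [1.0, 0.03, -0.0, -0.0]
wrist_force: [0.0, 1.0, -1.7]
grip_width: 0.0187
finger_force: 59.4
```

Call:
{"fn": "send_rows", "kwargs": {
  "targets": [
    [-1, 0.001, 0, 0, 0],
    [-1, 0.002, 0, 0, 0],
    [-1, 0.002, 0, 0, 0],
    [-1, 0.002, 0, 0, 0],
    [-1, 0, 0, 0, 0]
  ]
}}

```text
time_s: 12.22
tcp_pos: [0.4557, -0.0607, 0.0603]
orientation: [1.0, 0.03, 0.0, 0.0]
wrist_force: [0.0, -0.6, -1.6]
grip_width: 0.0191
finger_force: 59.4
```

```bash
python3 m.py
```

```text
{'c': (np.float64(67.3), np.float64(0.5)), 'yaw': 0.4, 'size': (123, 156)}
prong [-18.2  -0.6] 12.275 [ 0.3 -0.2 -1.6] [ 0.45553918 -0.0606647   0.06026815]
[[107.0, 79.0], [120.0, 78.0], [123.0, 71.0], [124.0, -75.0], [124.0, -20.0], [124.0, -69.0]] [[101.0, -77.0], [51.0, -77.0], [120.0, 78.0], [107.0, 79.0]]
```

Call:
{"fn": "send_rows", "kwargs": {
  "targets": [
    [-1, 0, 0, -0.01, 0],
    [-1, 0, 0, -0.015, 0],
    [-1, 0, 0, -0.02, 0],
    [-1, 0, 0, -0.02, 0],
    [-1, 0, 0, 0, -3.5]
  ]
}}

```text
time_s: 12.9
tcp_pos: [0.4562, -0.0609, 0.1272]
orientation: [0.998, 0.061, 0.001, 0.0]
wrist_force: [-0.3, -0.5, -1.2]
grip_width: 0.0189
finger_force: 59.4
```

Call:
{"fn": "send_rows", "kwargs": {
  "targets": [
    [-1, 0, 0.04, 0, 0],
    [-1, 0, 0.045, 0, 0],
    [-1, 0, 0.045, 0, 0],
    [-1, 0, 0.042, 0, 0],
    [-1, -0.003, 0.035, 0, 0]
  ]
}}

```text
time_s: 13.52
tcp_pos: [0.4777, -0.2682, 0.126]
orientation: [0.998, 0.061, 0.0, 0.0]
wrist_force: [1.0, 0.5, -2.0]
grip_width: 0.0192
finger_force: 59.4
```

Call:
{"fn": "send_rows", "kwargs": {
  "targets": [
    [-1, 0, 0, 0, 0],
    [-1, 0, 0, 0, 0],
    [-1, 0, 0, 0, 0]
  ]
}}

```text
time_s: 13.9
tcp_pos: [0.4775, -0.2654, 0.1254]
orientation: [0.998, 0.061, -0.0, -0.0]
wrist_force: [-0.3, -0.5, -1.0]
grip_width: 0.0195
finger_force: 59.5
```

```bash
python3 m.py; python3 - <<'E'
from tr import *
s=telemetry.sense();M=R.from_quat(s['orientation']).as_matrix();print(M.round(4).tolist())
c,im=grab('wrist'); c2,im2=grab('scene')
p=np.array(s['tcp_pos']); e=M[:,0]
for x in(-50,50,130): print(x,[proj(k,p+e*(x-7.4)*.001).round(0).tolist() for k in(c,c2)], 'rest',[proj(k,[.4705+.9925*x*.001,-.268+.122*x*.001,.065]).round(0).tolist() for k in (c,c2)])
u,v=proj(c2,[.5,-.26,.08]).astype(int);print(u,v); b=im2[v-45:v+45,u-45:u+45]
cv2.imwrite('pics/j4.png',np.hstack([cv2.resize(im,(460,345)),cv2.resize(b,(340,345),interpolation=cv2.INTER_CUBIC)])[...,::-1])
E
```

```text
{'c': (np.float64(67.5), np.float64(0.6)), 'yaw': 0.5, 'size': (123, 156)}
prong [  -9.2 -198.8] 13.95 [ 0.9  0.4 -1.4] [ 0.47761157 -0.26552161  0.12547397]
[[107.0, 79.0], [120.0, 78.0], [123.0, 71.0], [124.0, -75.0], [124.0, -20.0], [124.0, -69.0]] [[12.0, -78.0], [9.0, -78.0], [120.0, 78.0], [107.0, 79.0]]
[[0.9925, 0.1225, -0.0002], [0.1225, -0.9925, 0.0003], [-0.0002, -0.0003, -1.0]]
-50 [[278.0, 403.0], [184.0, 204.0]] rest [[281.0, 321.0], [187.0, 215.0]]
50 [[278.0, 180.0], [209.0, 223.0]] rest [[282.0, 155.0], [211.0, 234.0]]
130 [[278.0, -82.0], [230.0, 239.0]] rest [[282.0, -18.0], [231.0, 249.0]]
206 226
```

View pics/j4.png

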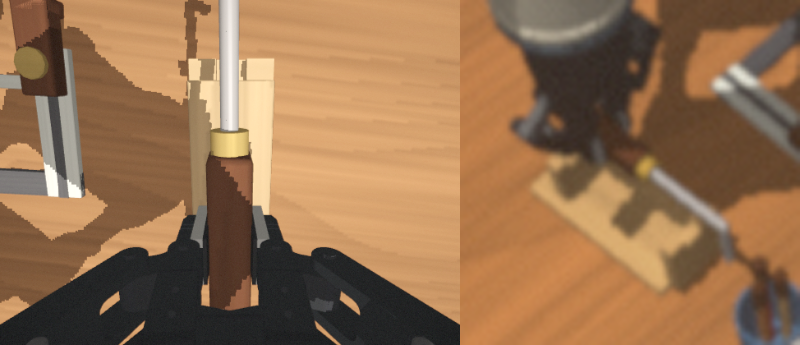

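The hook has not shifted in the grip: the ferrule is at the same rows as before the pull. It sits over the rest, about 2 mm left of the notch centre (shank col 229, notch col 231). The tray stayed put after unhooking. Next I'll lower and release.

Call:
{"fn": "send_rows", "kwargs": {
  "targets": [
    [-1, 0.0005, 0.0018, 0.02, 0],
    [-1, 0, 0, 0.015, 0],
    [-1, 0, 0, 0.012, 0],
    [-1, 0, 0, 0.008, 0],
    [-1, 0, 0, 0, 0]
  ]
}}

```text
time_s: 14.68
tcp_pos: [0.4782, -0.268, 0.0698]
orientation: [0.998, 0.061, -0.0, -0.0]
wrist_force: [0.4, -0.7, -2.0]
grip_width: 0.0189
finger_force: 59.5
```

Call:
{"fn": "send_rows", "kwargs": {
  "targets": [
    [-1, 0, 0, 0.002, 0],
    [-1, 0, 0, 0.002, 0],
    [-1, 0, 0, 0, 0]
  ]
}}

```text
time_s: 15.05
tcp_pos: [0.4786, -0.2684, 0.0665]
orientation: [0.998, 0.061, 0.0, 0.0]
wrist_force: [-0.0, 0.2, -0.9]
grip_width: 0.0189
finger_force: 59.8
```

Call:
{"fn": "send_rows", "kwargs": {
  "targets": [
    [-1, 0, 0, 0.001, 0],
    [-1, 0, 0, 0, 0]
  ]
}}

```text
time_s: 15.3
tcp_pos: [0.4786, -0.2684, 0.0662]
orientation: [0.998, 0.061, 0.0, 0.0]
wrist_force: [-3.0, 2.7, 16.6]
grip_width: 0.0189
finger_force: 62.4
```

Call:
{"fn": "send_rows", "kwargs": {
  "targets": [
    [-0.2, 0, 0, 0, 0],
    [-0.2, 0, 0, 0, 0],
    [0.5, 0, 0, 0, 0],
    [0.5, 0, 0, 0, 0],
    [0.5, 0, 0, 0, 0]
  ]
}}

```text
time_s: 15.92
tcp_pos: [0.4784, -0.2682, 0.0652]
orientation: [0.998, 0.061, -0.0, -0.0]
wrist_force: [-0.1, 0.5, -0.2]
grip_width: 0.064
finger_force: 0.0
```

Call:
{"fn": "send_rows", "kwargs": {
  "targets": [
    [0.5, 0, 0, -0.02, 0],
    [0.5, 0, 0, -0.04, 0],
    [0.5, 0, 0, -0.05, 0],
    [0.5, 0, 0, -0.04, 0],
    [0.5, 0, 0, 0, 0]
  ]
}}

```text
time_s: 16.55
tcp_pos: [0.4796, -0.269, 0.2182]
orientation: [0.998, 0.061, 0.002, 0.002]
wrist_force: [0.5, -0.2, -0.8]
grip_width: 0.0641
finger_force: 0.0
```

Call:
{"fn": "send_rows", "kwargs": {
  "targets": [
    [0.5, -0.03, 0.04, 0, 0],
    [0.5, -0.03, 0.05, 0, 0],
    [0.5, -0.02, 0.05, 0, 0],
    [0.5, 0, 0, 0, 0],
    [0.5, 0, 0, 0, 0]
  ]
}}

```text
time_s: 17.18
tcp_pos: [0.4157, -0.4163, 0.2143]
orientation: [0.998, 0.061, -0.0, -0.001]
wrist_force: [0.0, -0.0, 0.7]
grip_width: 0.0643
finger_force: 0.0
```

```bash
python3 m.py 225 150 335 225; python3 - <<'E'
from h import *
import pickle
c,im=grab('top'); d=pickle.load(open('f0.pkl','rb'))['top'][1]
reg=(slice(205,285),slice(333,370)); h=lambda i:(i[reg].astype(int).sum(2)<230)
df=np.abs(im.astype(int)-d).sum(2)>60; print('changed px in rest region',df[reg].sum(),'of',df[reg].size)
m0=h(d);m1=h(im);print('dark px centroid before/after',np.argwhere(m0).mean(0),np.argwhere(m1).mean(0),m0.sum(),m1.sum())
a=np.hstack([cv2.resize(im[140:280,225:375],(480,448),interpolation=cv2.INTER_CUBIC),cv2.resize(grab('scene')[1][180:290,180:355],(320,448),interpolation=cv2.INTER_CUBIC)])
cv2.imwrite('pics/end.png',a[...,::-1])
E
```

```text
{'c': (np.float64(67.4), np.float64(0.7)), 'yaw': 0.6, 'size': (123, 156)}
prong [ -80.2 -345.1] 17.225 [-0.7  0.7 -0.6] [ 0.41595123 -0.41586263  0.21451141]
[[110.0, 79.0], [120.0, 78.0], [123.0, 71.0], [124.0, -75.0], [124.0, -20.0], [124.0, -69.0]] [[12.0, -78.0], [2.0, -77.0], [51.0, 79.0], [110.0, 79.0]]
changed px in rest region 1252 of 2960
dark px centroid before/after [40.99709302 15.45348837] [54.94644596 21.030185  ] 344 1027
```

View pics/end.png

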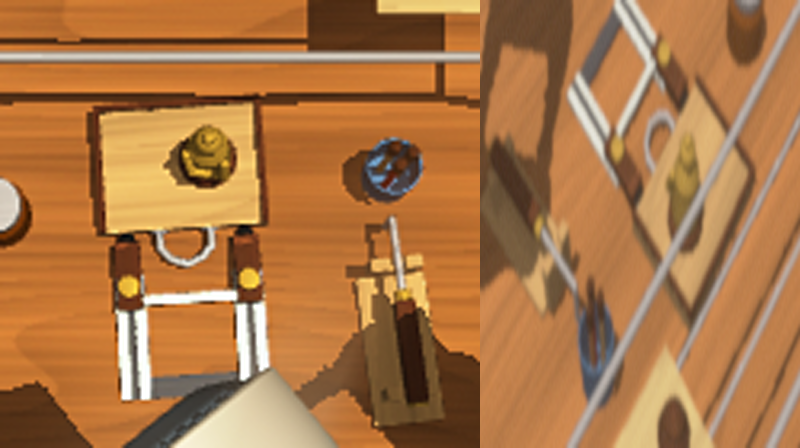

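The top view shows the tray square against both bumpers: the front edge and bumper line have the same slope, and it is centred within about 1 mm. The figure is upright, and the hook is back in both notches, parallel to its original lie and within about 2 mm. The gripper is clear, so I'm handing in.

```bash
python3 -c "
from rig import env
print(env.sign_off())"
```

```text
the job is handed in; nothing more can be done
None
```

The job is handed in at about 17 s on the robot's clock: the tray is square, central and snug against both bumpers, the figure is still standing on it and the hook is back in its rest; I viewed 11 pictures, one over the limit of 10.

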